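# Turn one hotplate off and the other up to step 5

## Task

Both plates of the two-plate hob are on one of their first three steps. The rolls in the shallow open pan are warm enough: with a fingertip push the knob in front of the pan's plate back anticlockwise to off, and push the knob in front of the deep lidded pot's plate clockwise, click by click, to step 5 (the fifth click from off, one short of the last). Only push the knobs gently, do not grip them, and leave the pot, the pan and everything else standing where they are.

Things in the scene. Friction and masses are not known exactly. Their poses are not given: they have to be found in the camera images.
- hob: white two-plate hob fixed on the worktop, 360 deep (x), 560 wide (y), deck 80 high. Origin: centre of underside; x away from the operator, y to his left, z up. Each knob stands 185 mm nearer the operator than its plate, at x = -125, y = +140 (left) or -140 mm. Marks round each knob: open circle = off at its far side, then clockwise every 30 degrees dots growing from step 1 to 6 (near side).
- left_knob (a joint): left plate's step switch, turning clockwise seen from above: 0 = off (pointer straight away from the operator, hob +x), 0.524 rad (30 degrees) a step, step 5 = 2.618, last step 6 = 3.142. Hard stops at off and 6 only. Sprung detents: it rests only on a step; let go between two it snaps to the nearer, and pushed past half-way it jumps on to the next. A click takes about 0.14 N m.
- right_knob (a joint): right plate's step switch: same make, same zero, direction, steps, stops and detents as the left one.
- left_knob_mid (a point): on the left knob's upright axis, mid height of its black grip bar (14 mm thick; from 12 mm below to 12 mm above this point), which lies across a round skirt 62 mm wide. Pointer end with white line reaches 32 mm from the axis (8 mm thick over the last 10 mm), blunt end 28 mm. Site turns with the knob: its x is the pointer, z up. Nothing over 3 mm high on the deck within 75 mm.
- right_knob_mid (a point): the same point of the right knob, which is identical.
- left_plate (a point): centre of the left cast-iron plate's top face, 180 mm wide, 88 mm above the worktop; served by the left knob
- right_plate (a point): centre of the right plate's top face, likewise; served by the right knob
- pot_mid (a point): deep steel pot with lid, standing on one of the plates, 160 mm wide, 143 mm high to the top of the black lid knob, two loop handles at the sides 30 mm out; this point is on its axis 55 mm above its base
- pan_mid (a point): shallow open aluminium pan with six bread rolls, standing on the other plate, 172 mm wide, 44 mm high, two loop handles at the sides 30 mm out; this point is on its axis 22 mm above its base
- shaker_mid (a point): salt shaker, glass with steel cap, 42 mm wide and 71 mm high, standing on the hob's deck between the two knobs; its centre
- tape_mid (a point): roll of masking tape lying flat on the worktop in front of the hob, 100 mm wide, 25 mm high; its centre
- globe_a_mid (a point): clay bowl shaped round a balloon, a ball 110 mm wide and 124 mm high with a knot on top, on the worktop left of the hob; point 55 mm above the worktop
- globe_b_mid (a point): the larger one, 124 mm wide and 140 mm high, on the worktop left of the hob; point 62 mm above the worktop
- jar_a_mid (a point): straight glass jar, 80 mm wide, 150 mm high, on the worktop right of the hob; its centre
- jar_b_mid (a point): straight glass jar, 80 mm wide, 120 mm high, on the worktop right of the hob; its centre
- bowl_mid (a point): white bowl, 150 mm wide, 55 mm high, on the worktop in front and to the right; its centre
- spatula_grip (a point): spatula lying on the worktop in front of the hob, handle about 20 mm thick; middle of the handle
Things that resemble listed ones, but are neither listed nor needed, are in the scene too. There is more than one size of the part that bears pan_mid; the job needs the larger.

How it is judged:
By the outcome, as a careful person would: the job done as asked, in the order asked, and still so for the second after the job is handed in, with the robot touching nothing.
It also fails if it takes over 48 s, if anything falls off the work surface, if the arm or the gripper's body presses on something with over 40 N, if the wrist force passes 120 N, or if a joint passes its speed limit or range.

## Robot

A 6-joint arm with a two-finger parallel gripper is mounted at the origin on the work surface. World frame = base frame: x ahead of the robot, y to its left, z up, the work surface at z = 0. Lengths are in m, angles in rad, forces in N, time in s.
With the tool pointing down it reaches from about 0.25 to 0.725 m from the base axis. Payload 9.7 kg.
Tool frame: the origin (TCP) lies at the very end of the fingers, on their centre line; the grasp point (between the pads) lies 19 mm behind it; z points along the fingers, y is the line along which they close (so a half turn about z gives the same grasp; the last joint's range is limited). The gripper opens to 85 mm and grips with 20 to 120 N. Pads are 22 mm wide; open, the fingers measure 114 mm over their backs; the gripper's body (76 mm by 85 mm) begins 54 mm behind the grasp point. The pads swing forward as they close: fully open they stand 13 mm farther back than shut.
Start: joints at [1.347, 0.087, 0.176, 1.66, 0, 1.571], TCP at [0.122, 0.536, 0.231] pointing down, gripper open.
Joint ranges: [-3.13, 3.13], [-0.85, 1.81], [-1.15, 1.24], [-2.2, 2.28], [-1.44, 1.52], [-3.14, 3.14]. Speed limits (rad/s): [2.22, 2.22, 2.57, 3.14, 3.14, 3.14].

## Interface

Orientations are given as a unit quaternion [w, x, y, z].
In Python, from station import r, eyes, nets gives the robot as it stands.
- The arm moves only by the tool send_rows, never from a script. Its argument "increments" is a list of rows, each a list of 5 numbers: the closure, from 0 (fully open) to 1 (shut), then the shift along the tool's x, y, z in mm, then the turn about the tool's z in degrees. In form: [[jaw, x, y, z, roll], ...]. A call has 1 to 8 rows; each row shifts and turns the commanded pose from where the row before left it, along the tool's axes as they then stand; what a row does not reach is not made up. A row lasts 1/10 s, in which the tool goes at most 50 mm and 8.59 degrees, less where a joint would pass 70% of its speed; a pose out of reach is approached as far as the arm can. A call is refused whole if a number of a shift passes 50 or a number of a turn 8.59, either way. A call with a gripper value outside its range is refused whole. The fingers move at their own pace and stop on an object; the grip force is fixed at half the most. Time passes only in rows, so rows that do not move let the fingers close. It gives the time, the measured TCP pose, the force, the opening and the grip force at its end, in the units of the state.
- r.get_state(): the state, without advancing time (a new reading comes with each control period).
- eyes.snapshot(name): name is "side" or "top" or "wrist"; returns (picture, depth): 480x640x3 uint8, blue, green, red; 480x640 float32, m along the optical axis (not along the pixel's ray), 0 where there is no reading.
- eyes.camera_info(name): a dict with "camera_matrix" (3x3 intrinsics, pixels), "R" (3x3) and "t" (3): a world point X has camera coordinates R X + t. Camera axes: x right, y down, z forward; pixel columns grow to the right and rows downward; lengths in m; the calibration is good to about 2 mm. A picture is of the moment at which its call begins: read the wrist's pose just before it. camera_info takes no time and is no camera call; for the wrist camera it gives the pose at the moment of the call.
- r.job_done(): hands the job in; it is judged then, once.
Trained networks look in the newest picture that a camera, given by its name, has taken for a name from the list of things; names that differ only in an ending like _2 or _b are one class to them, and where a whole thing is asked for, a point or a joint stands for the part that bears it (a point fixed in the world has none). Each returns a list of dicts, best first, with "conf" (0 to 1); they miss things now and then, are a little off and sometimes report something else, mostly with a low value. They report only what shows in the picture. A call takes as long as a camera call. They do not tell look-alikes from the thing itself.
- nets.boxes_of(camera, name): "at" ([x, y, z] in m, in world coordinates, good to about 4 mm: the middle of the surface that is visible of it).
- nets.cut_out(camera, name): "mask" (480x640 bool, what is visible of it).
- nets.mark_of(camera, name): "at" ([x, y, z] in m, in world coordinates, good to about 4 mm: a listed point, or the origin of a listed thing).
The state is a dict: "time": time; "joint_pos": joint angles; "qd": joint speeds; "joint_efforts": joint torques, N m; "tool_pos": TCP position; "orientation": TCP orientation; "contact_force": force on the tool from outside, world axes, zero at the start; "ft_torque": the same for the moment, N m; "grip_width": finger opening in m; "grasp_force": force on a finger pad.
Only numpy, scipy, OpenCV 4.12 (cv2) and the standard library are available. Lean on these libraries where they do the work, as an engineer would, in place of code of your own. Each camera call takes 0.05 s, during which the arm holds its last target. There are 200 camera calls.

## Working session

There is one attempt and no reset: what is moved stays moved. The work goes in short steps, Python scripts to look and compute and a tool call to move; the robot and the scene stay as the last step left them, time stands still between calls to the robot, and variables do not carry over. Pictures are saved under pics/ and viewed, at most 10 in all, crops included, and the job is handed in when it is done.

Besides the shell and the picture viewer there is one more tool, called by a JSON object that holds its "method" and its "body". send_rows: Moves the arm, as the interface text tells. Its arguments: {"type":"object","properties":{"increments":{"type":"array"}},"required":["increments"]}

```bash
mkdir -p pics; python3 - <<'E'
from station import r, eyes, nets
import cv2
s=r.get_state(); print(s['time'],s['tool_pos'],s['orientation'])
for c in ['top','side']:
    p,d=eyes.snapshot(c); cv2.imwrite(f'pics/{c}0.png',p)
    i=eyes.camera_info(c); print(c,i['camera_matrix'].tolist(),i['R'].tolist(),i['t'].tolist())
    for n in ['hob','left_knob_mid','left_plate','pot_mid','pan_mid','shaker_mid']:
        print(n,[(round(q['conf'],2),[round(float(v),3) for v in q['at']]) for q in nets.mark_of(c,n)])
print(r.get_state()['time'])
E
```

```text
0.0 [0.12203861 0.53605707 0.23058474] [-5.37520819e-05  1.11695580e-01  9.93742256e-01 -6.51130917e-04]
top [[545.7273188335582, 0.0, 328.44635858204583], [0.0, 545.7273188335582, 240.31973988265904], [0.0, 0.0, 1.0]] [[-0.002818861910038344, -0.999894043796442, 0.014281288384842442], [-0.9897472941803837, 0.0007502779286589846, -0.14282762598894827], [0.14280177758046736, -0.014537477890908998, -0.9896445392444856]] [-0.011044083877239428, 0.5133945407475643, 1.6440832226172108]
hob [(0.81, [0.668, -0.077, -0.001])]
left_knob_mid [(0.78, [0.562, 0.079, 0.107]), (0.72, [0.541, -0.047, 0.114]), (0.32, [0.578, 0.487, 0.065])]
left_plate []
pot_mid []
pan_mid [(0.95, [0.781, 0.328, 0.014]), (0.68, [0.743, 0.049, 0.111])]
shaker_mid [(0.71, [0.263, -0.358, 0.029]), (0.6, [0.54, -0.05, 0.115])]
side [[574.1685560399741, 0.0, 318.9949057192409], [0.0, 574.1685560399741, 233.56152668667693], [0.0, 0.0, 1.0]] [[-0.9680946384344661, -0.25027426910684397, 0.012472419872484866], [-0.192278621214047, 0.7099992347336449, -0.6774437382555575], [0.1606913278881768, -0.6582278305424909, -0.7354688438274327]] [0.5024704337184163, 0.19834134090811362, 1.4085222160150745]
hob [(0.59, [0.67, -0.074, 0.001])]
left_knob_mid [(0.79, [0.559, 0.076, 0.101])]
left_plate []
pot_mid []
pan_mid [(0.83, [0.777, 0.33, 0.011]), (0.66, [0.738, 0.052, 0.107]), (0.5, [0.667, -0.075, 0.004])]
shaker_mid [(0.73, [0.536, -0.048, 0.116]), (0.3, [0.383, -0.149, 0.011])]
0.7
```

View pics/top0.png

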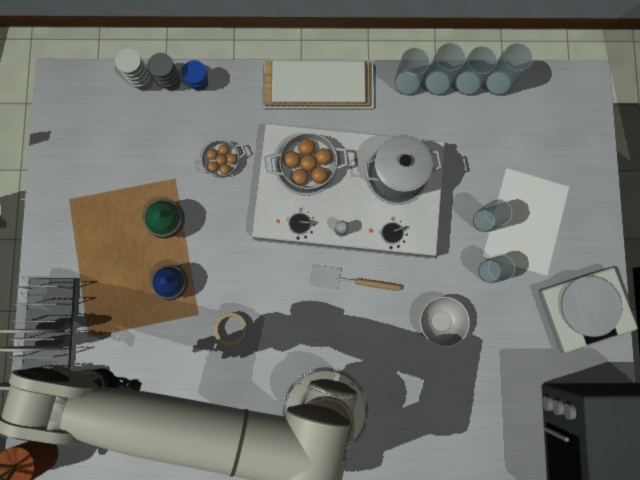

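View pics/side0.png

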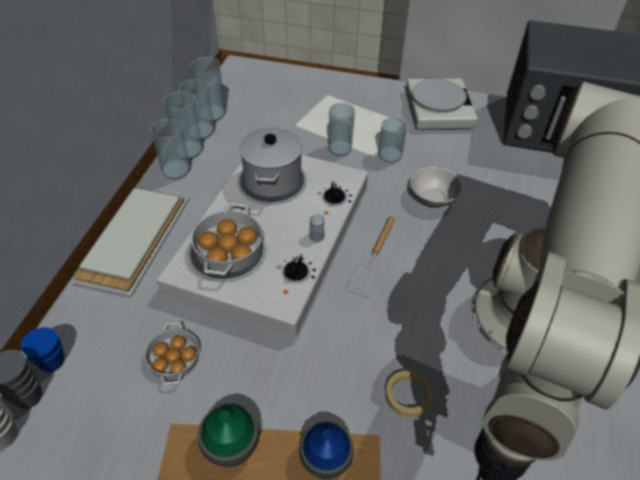

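The larger pan with rolls is at (308,162) on the left plate; the small look-alike at (222,158) is on the worktop. The pot is at (402,165) on the right plate. The knobs are at (300,223) left and (393,232) right, with the shaker at (342,227). So left goes to off and right to step 5. Next I get the hob pose and an enlarged view of the knobs.

```bash
cat > h.py <<'E'
from station import r, eyes, nets
import cv2, numpy as np
def cloud(c,d):
    i=eyes.camera_info(c);K=i['camera_matrix'];v,u=np.mgrid[:480,:640]
    P=np.stack([(u-K[0,2])/K[0,0]*d,(v-K[1,2])/K[1,1]*d,d],-1)
    return (P-i['t'])@np.array(i['R'])
E
python3 - <<'E'
from h import *
p,d=eyes.snapshot('top'); W=cloud('top',d)
z=W[...,2]; m=(abs(z-.08)<.006)&(d>0)&(W[...,0]>.4)&(W[...,0]<.95)&(abs(W[...,1]+.08)<.4)
m=cv2.morphologyEx(m.astype(np.uint8),cv2.MORPH_OPEN,np.ones((3,3)))
n,l,s,_=cv2.connectedComponentsWithStats(m);k=1+s[1:,4].argmax();X=W[l==k]
print('z',np.median(X[:,2]),cv2.minAreaRect(X[:,:2].astype(np.float32)))
for (u,v) in [(300,223),(393,232)]:
    q=W[v-16:v+17,u-16:u+17].reshape(-1,3); q=q[(q[:,2]>.088)]
    q2=q[q[:,2]>.105]
    print(u,v,len(q),q.mean(0).round(4),q[:,2].max(),len(q2),q2.mean(0).round(4),cv2.minAreaRect(q2[:,:2].astype(np.float32)))
a=cv2.resize(p[190:260,260:435],None,fx=4.5,fy=4.5,interpolation=cv2.INTER_CUBIC)
cv2.imwrite('pics/knobs.png',a)
E
```

```text
z 0.07990983866392881 ((0.6672401428222656, -0.075676828622818), (0.5582147240638733, 0.35933059453964233), 84.04263305664062)
300 223 300 [0.5506 0.0741 0.1321] 1.700542630524057 100 [0.5405 0.0723 0.2099] ((0.4274463653564453, 0.0333297997713089), (0.3062779903411865, 0.054327525198459625), 17.765283584594727)
393 232 305 [ 0.5229 -0.1973  0.1314] 1.700542630524057 101 [ 0.5135 -0.1884  0.2095] ((0.41810497641563416, -0.09891556203365326), (0.03159430995583534, 0.36397796869277954), 47.466285705566406)
```

View pics/knobs.png

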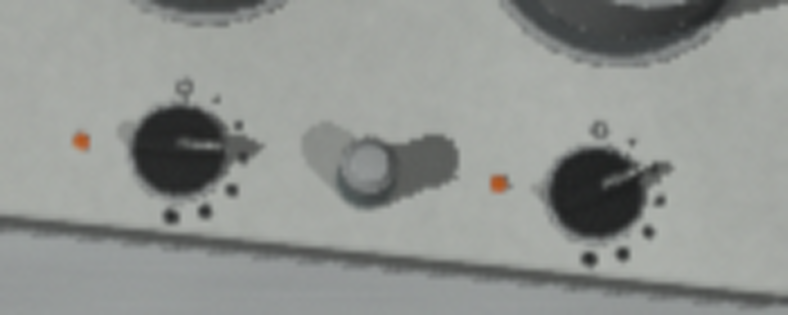

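Left knob is on step 3 and points to hob -y. Right knob is on step 2, about 60° clockwise of its off circle. I move above the near side of the left knob's pointer with the fingers shut.

{"method": "send_rows", "body": {"increments": [[1,-31,-24,0,0],[1,-31,-24,0,0],[1,-31,-24,0,0],[1,-31,-24,0,0],[1,-31,-24,0,0],[1,-31,-24,0,0],[1,-31,-24,0,0],[1,-31,-24,0,0]]}}

```text
time: 1.55
tool_pos: [0.322, 0.2927, 0.2315]
orientation: [0.0, 0.112, 0.994, 0.0]
contact_force: [0.3, 0.8, 0.4]
grip_width: 0.0001
grasp_force: 0.0
```

{"method": "send_rows", "body": {"increments": [[1,-31,-24,0,0],[1,-31,-24,0,0],[1,-31,-24,0,0],[1,-31,-24,0,0],[1,-31,-24,0,0],[1,-31,-24,0,0],[1,-31,-24,0,0],[1,-31,-24,0,0]]}}

```text
time: 2.35
tool_pos: [0.5213, 0.0503, 0.2314]
orientation: [0.0, 0.112, 0.994, 0.0]
contact_force: [0.0, 0.3, 0.5]
grip_width: -0.0004
grasp_force: 0.0
```

```bash
cat >> h.py <<'E'
from scipy.spatial.transform import Rotation as Ro
A=np.deg2rad(-5.96);HX=np.array([np.cos(A),np.sin(A)]);HY=np.array([-np.sin(A),np.cos(A)])
KN={'L':np.array([.5575,.0765]),'R':np.array([.5284,-.2019])}
def tool():
    s=r.get_state();q=s['orientation'];M=Ro.from_quat([q[1],q[2],q[3],q[0]]).as_matrix()
    print('t',round(s['time'],2),'pos',s['tool_pos'].round(4),'yawx',np.degrees(np.arctan2(M[1,0],M[0,0])).round(1),'q',np.round(s['joint_pos'],2),'F',np.round(s['contact_force'],1),'w',round(s['grip_width'],4))
    return s,M
def goto(k,phi,rad,tan,z):
    """tool-frame mm to reach: knob k, bearing phi (deg cw from off), radial rad, clockwise-tangential tan (mm), height z"""
    s,M=tool();f=np.radians(phi)
    u=np.array([np.cos(f),-np.sin(f)]);t=np.array([-np.sin(f),-np.cos(f)])
    h=(rad*u+tan*t)/1000;g=KN[k]+h[0]*HX+h[1]*HY
    tw=t[0]*HX+t[1]*HY
    print('tan yaw',np.degrees(np.arctan2(tw[1],tw[0])).round(1),'move',(M.T@(np.r_[g,z]-s['tool_pos'])*1000).round(1))
E
python3 - <<'E'
from h import *
goto('L',90,28,30,.15)
p,d=eyes.snapshot('wrist'); cv2.imwrite('pics/w1.png',p); W=cloud('wrist',d)
print([(round(q['conf'],2),np.round(q['at'],4)) for q in nets.mark_of('wrist','left_knob_mid')])
for k in KN:
    m=(np.hypot(*(W[...,:2]-KN[k]).transpose(2,0,1))<.045)&(W[...,2]>.084)&(W[...,2]<.13)&(d>0);q=W[m]
    if len(q)<50: continue
    b=q[q[:,2]>.108]; print(k,len(q),'skirt/bar c',q[:,:2].mean(0).round(4),'z pct',np.percentile(q[:,2],[5,25,50,75,95,99]).round(4))
    if len(b)>20:
        (c,wh,an)=cv2.minAreaRect(b[:,:2].astype(np.float32));print('bar',np.round(c,4),np.round(wh,4),an)
E
```

```text
t 2.35 pos [0.5213 0.0503 0.2314] yawx 167.2 q [0.1  0.02 0.11 1.66 0.   0.32] F [0.  0.3 0.5] w -0.0004
tan yaw 174.0 move [-3.   2.2 81.4]
[(0.58, array([0.5554, 0.0734, 0.1058]))]
L 4458 skirt/bar c [0.5561 0.0728] z pct [0.088  0.0899 0.091  0.1125 0.1147 0.1155]
bar [0.561  0.0711] [0.0598 0.0143] 83.38714599609375
R 3374 skirt/bar c [ 0.5308 -0.1918] z pct [0.0858 0.0904 0.0913 0.0983 0.115  0.1158]
bar [ 0.5268 -0.1932] [0.014  0.0323] 24.281051635742188
```

View pics/w1.png

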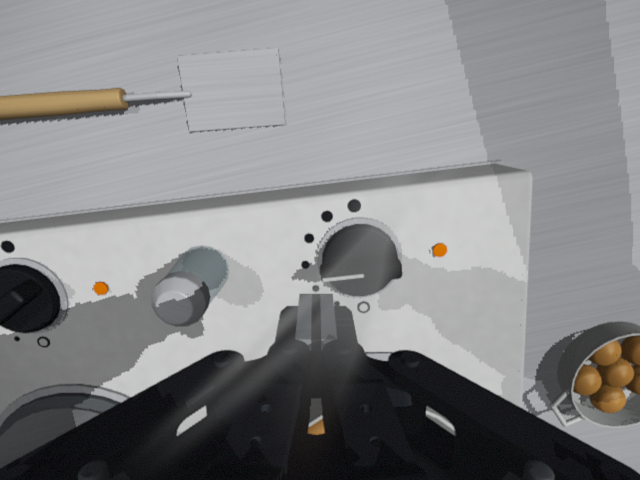

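The wrist view shows the left knob at (361,258) with its pointer towards the shaker, on step 3, and the bar is clear. I descend on its near side.

{"method": "send_rows", "body": {"increments": [[1,-4,0,10,-6.8],[1,0,0,35,0],[1,0,0,35,0],[1,0,0,30,0],[1,0,0,15,0],[1,0,0,6.5,0],[1,0,0,0,0]]}}

```text
time: 3.15
tool_pos: [0.5243, 0.0511, 0.1]
orientation: [-0.0, 0.052, 0.999, 0.0]
contact_force: [0.1, -0.1, 0.5]
grip_width: 0.0
grasp_force: 0.0
```

```bash
sed -i "s/'L':np.array(\[.5575,.0765\])/'L':np.array([.558,.074])/" h.py; python3 - <<'E'
from h import *
goto('L',90,28,18,.1)
E
```

```text
t 3.15 pos [0.5243 0.0511 0.1   ] yawx 174.0 q [ 0.1   0.02 -0.15  1.4   0.    0.2 ] F [ 0.1 -0.1  0.5] w 0.0
tan yaw 174.0 move [-13.1  -1.7   0. ]
```

{"method": "send_rows", "body": {"increments": [[1,-5,-1.5,0,0],[1,-4,0,0,0],[1,-4,0,0,0],[1,-2,-1.2,0,-4],[1,-2,-1.2,0,-4],[1,-2,-1.2,0,-4],[1,-2,-1.2,0,-4]]}}

```text
time: 3.85
tool_pos: [0.5451, 0.0434, 0.1003]
orientation: [-0.0, -0.088, 0.996, 0.0]
contact_force: [-3.9, 1.2, 1.1]
grip_width: -0.0001
grasp_force: 1.5
```

{"method": "send_rows", "body": {"increments": [[1,-2,-1.2,0,-4],[1,-2,-1.2,0,-4],[1,-2,-1.2,0,-4],[1,-2,-1.2,0,-4],[1,-2,-1.2,0,-4],[1,-2,-1.2,0,-4],[1,-2,-1.2,0,-4]]}}

```text
time: 4.55
tool_pos: [0.561, 0.0404, 0.1001]
orientation: [-0.0, -0.327, 0.945, -0.0]
contact_force: [-4.9, -1.7, 3.0]
grip_width: 0.0002
grasp_force: 2.3
```

```bash
cat >> h.py <<'E'
def knob(c,k):
    p,d=eyes.snapshot(c);W=cloud(c,d)
    m=(np.hypot(*(W[...,:2]-KN[k]).transpose(2,0,1))<.036)&(W[...,2]>.108)&(W[...,2]<.1175)&(d>0);b=W[m]
    if len(b)>20:
        (x,wh,an)=cv2.minAreaRect(b[:,:2].astype(np.float32));print(c,k,len(b),'bar',np.round(x,4),np.round(wh,4),an)
    return p
E
python3 - <<'E'
from h import *
goto('L',46,28,18,.1)
p=knob('top','L'); w=knob('wrist','L')
a=cv2.resize(p[190:260,260:435],None,fx=4.5,fy=4.5,interpolation=cv2.INTER_CUBIC)
cv2.imwrite('pics/k2.png',np.vstack([a[:,:640],cv2.resize(w,(373,280)) if 0 else cv2.copyMakeBorder(cv2.resize(w,(373,280)),0,0,0,267,0)]))
E
```

```text
t 4.55 pos [0.561  0.0404 0.1001] yawx -141.9 q [ 0.07  0.11 -0.05  1.41 -0.   -0.59] F [-4.9 -1.7  3. ] w 0.0002
tan yaw -142.0 move [-0.3  0.3  0.1]
wrist L 457 bar [0.5514 0.0707] [0.0138 0.0586] 7.047355651855469
```

View pics/k2.png

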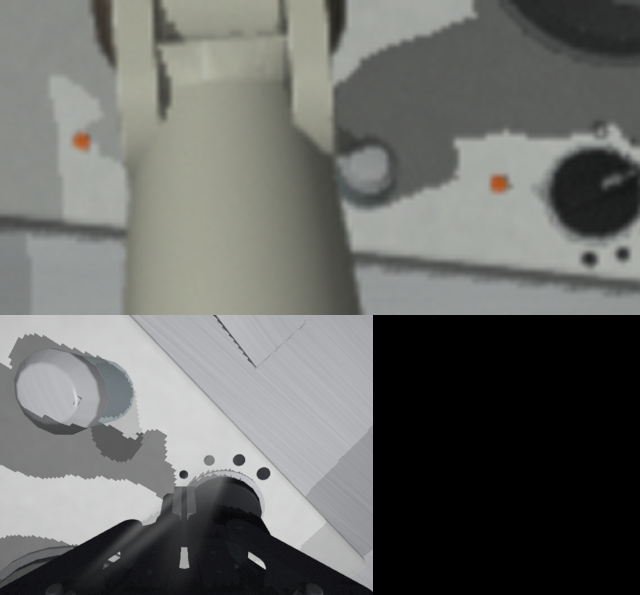

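The finger is on the bar at about 45° and pushing with roughly 6 N. The wrist view shows only the blunt side of the knob by the dots. I go on along the arc.

{"method": "send_rows", "body": {"increments": [[1,-2,-1.2,0,-4],[1,-2,-1.2,0,-4],[1,-2,-1.2,0,-4],[1,-2,-1.2,0,-4],[1,-2,-1.2,0,-4],[1,-2,-1.2,0,-4],[1,-2,-1.2,0,-4],[1,-2,-1.2,0,-4]]}}

```text
time: 5.45
tool_pos: [0.5785, 0.0469, 0.1]
orientation: [-0.0, -0.573, 0.819, -0.0]
contact_force: [-2.2, -4.1, 1.0]
grip_width: 0.0001
grasp_force: 2.4
```

{"method": "send_rows", "body": {"increments": [[1,-2,-1.2,0,-4],[1,0,0,0,0]]}}

```text
time: 5.65
tool_pos: [0.5805, 0.0484, 0.1]
orientation: [-0.0, -0.601, 0.799, -0.001]
contact_force: [-0.2, -3.6, 0.8]
grip_width: 0.0001
grasp_force: 1.7
```

```bash
python3 - <<'E'
from h import *
goto('L',10,28,18,.1); knob('wrist','L')
E
```

```text
t 5.65 pos [0.5805 0.0484 0.1   ] yawx -106.1 q [ 0.08  0.15 -0.    1.41 -0.   -1.21] F [-0.2 -3.6  0.8] w 0.0001
tan yaw -106.0 move [-0.4  0.7  0. ]
wrist L 302 bar [0.5652 0.0569] [0.0063 0.0305] 18.387414932250977
```

{"method": "send_rows", "body": {"increments": [[1,-2,-1.2,0,-4],[1,-2,-1.2,0,-4],[1,0,0,0,0]]}}

```text
time: 6.0
tool_pos: [0.5838, 0.0523, 0.1]
orientation: [0.0, -0.655, 0.755, -0.0]
contact_force: [-0.4, 0.1, 1.5]
grip_width: 0.0
grasp_force: 0.4
```

{"method": "send_rows", "body": {"increments": [[1,12,0,0,0],[1,10,0,-20,0],[1,0,0,-40,0],[1,0,0,-40,0],[1,0,0,0,0]]}}

```text
time: 6.5
tool_pos: [0.5817, 0.0297, 0.2058]
orientation: [0.003, -0.655, 0.756, -0.002]
contact_force: [1.1, -0.1, 0.4]
grip_width: 0.0001
grasp_force: 0.0
```

```bash
python3 - <<'E'
from h import *
goto('R',60,28,-30,.18); w=knob('wrist','L'); cv2.imwrite('pics/w3.png',w)
E
```

```text
t 6.5 pos [0.5817 0.0297 0.2058] yawx -98.2 q [ 0.05  0.15  0.19  1.61  0.   -1.38] F [ 1.1 -0.1  0.4] w 0.0001
tan yaw -156.0 move [244.6 -20.4  25.5]
wrist L 1237 bar [0.5548 0.0779] [0.0138 0.0492] 69.52494812011719
```

View pics/w3.png

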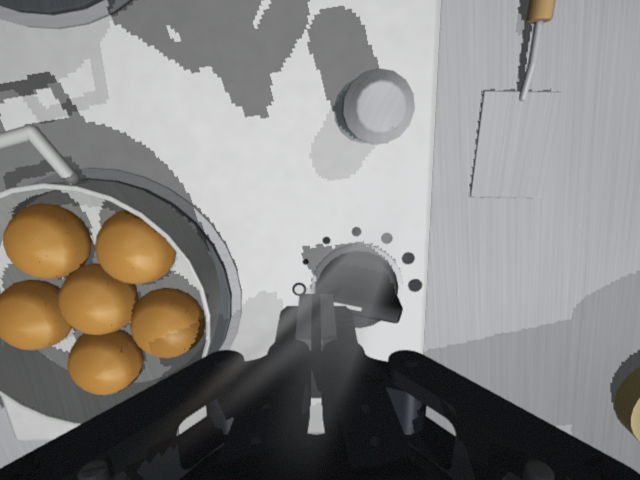

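The force vanished at the stop, and the bar lies almost along the line from the circle (299,289) to the step 6 dot (415,285), so the left knob looks off. The top view will confirm it once I'm clear. Next I hover over the right knob.

{"method": "send_rows", "body": {"increments": [[1,41,-3.4,-8,0],[1,41,-3.4,-8,0],[1,41,-3.4,-8,0],[1,41,-3.4,-8,0],[1,41,-3.4,-8,0],[1,40,-3.4,-8,0]]}}

```text
time: 7.15
tool_pos: [0.5654, -0.2171, 0.247]
orientation: [-0.0, -0.655, 0.756, 0.001]
contact_force: [0.5, 0.5, 0.7]
grip_width: -0.0001
grasp_force: 0.0
```

{"method": "send_rows", "body": {"increments": [[1,0,0,0,8.3],[1,0,0,0,8.3],[1,0,0,0,8.3],[1,0,0,0,8.3],[1,0,0,0,8.3],[1,0,0,0,8.3],[1,0,0,0,8.3],[1,0,0,0,0]]}}

```text
time: 7.95
tool_pos: [0.5658, -0.2153, 0.2467]
orientation: [-0.001, -0.205, 0.979, 0.001]
contact_force: [0.4, 0.1, 0.3]
grip_width: -0.0003
grasp_force: 0.0
```

```bash
python3 - <<'E'
from h import *
goto('R',60,28,-30,.1); w=knob('wrist','R'); p=knob('top','L')
print([(round(q['conf'],2),np.round(q['at'],4)) for q in nets.mark_of('wrist','right_knob_mid')])
a=cv2.resize(p[195:250,265:335],(560,440),interpolation=cv2.INTER_CUBIC)[:260*2]
cv2.imwrite('pics/k4.png',np.hstack([cv2.resize(a,(380,300)),cv2.resize(w,(400,300))]))
E
```

```text
t 7.95 pos [ 0.5658 -0.2153  0.2467] yawx -156.4 q [-0.36  0.23  0.37  1.71  0.   -0.78] F [0.4 0.1 0.3] w -0.0003
tan yaw -156.0 move [ -1.5  -0.7 146.7]
wrist R 1496 bar [ 0.5305 -0.2036] [0.0139 0.0597] 23.952739715576172
top L 67 bar [0.5601 0.0764] [0.0142 0.0587] 72.90989685058594
[(0.88, array([ 0.5298, -0.1946,  0.1001]))]
```

View pics/k4.png

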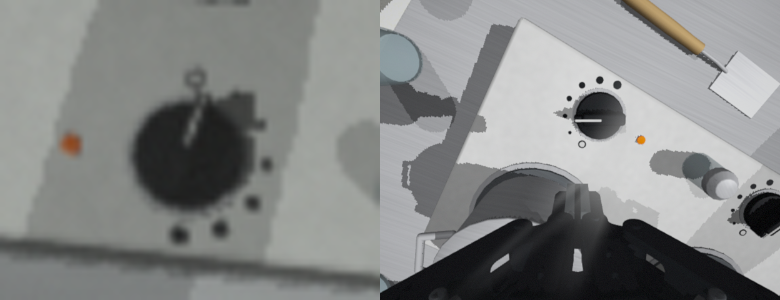

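The left pointer looks about 12° clockwise of off, which would be between steps. I measure it again before going on.

```bash
python3 - <<'E'
from h import *
ps=[knob('top','L') for _ in range(4)]; knob('side','L'); knob('side','R');knob('top','R')
p=np.mean(ps,0).astype(np.uint8)
s,_=eyes.snapshot('side')
a=cv2.resize(p[200:245,275:330],(550,450),interpolation=cv2.INTER_CUBIC)[:, :400]
b=cv2.resize(s[240:300,265:325],(450,450),interpolation=cv2.INTER_CUBIC)[:, :400]
cv2.imwrite('pics/k5.png',np.hstack([a,b]))
E
```

```text
top L 59 bar [0.5597 0.0761] [0.0138 0.0593] 69.19954681396484
top L 62 bar [0.5601 0.0758] [0.014  0.0581] 69.68511962890625
top L 57 bar [0.5602 0.0756] [0.0138 0.059 ] 69.34403228759766
top L 62 bar [0.5596 0.076 ] [0.0137 0.0595] 69.77153015136719
side L 102 bar [0.5604 0.0799] [0.0168 0.0622] 71.72447967529297
side R 65 bar [ 0.5312 -0.2003] [0.0147 0.0629] 23.349151611328125
```

View pics/k5.png

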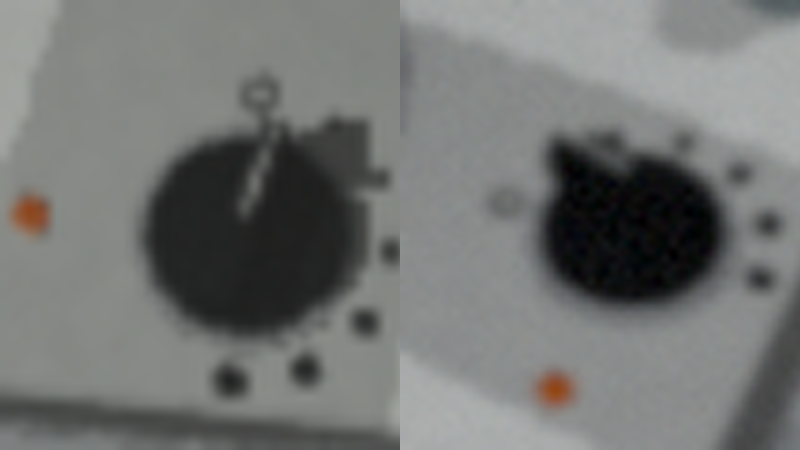

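The left knob stands at about 14°, balanced near half-way, and its axis is 2.6 mm further left than I assumed. I go back and finish that knob first.

```bash
sed -i "s/\[.558,.074\]/[.558,.0766]/; s/\[.5284,-.2019\]/[.5292,-.2015]/" h.py; python3 - <<'E'
from h import *
goto('L',8,28,34,.2467)
E
```

```text
t 8.5 pos [ 0.5663 -0.2151  0.2478] yawx -156.1 q [-0.36  0.23  0.37  1.71  0.   -0.78] F [-0.3 -0.2 -0.8] w 0.0002
tan yaw -104.0 move [-111.8  226.     1.1]
```

{"method": "send_rows", "body": {"increments": [[1,-18.6,37.7,0,0],[1,-18.6,37.7,0,0],[1,-18.6,37.7,0,0],[1,-18.6,37.7,0,0],[1,-18.6,37.7,0,0],[1,-18.6,37.7,0,0]]}}

```text
time: 9.1
tool_pos: [0.5766, 0.0386, 0.248]
orientation: [0.0, -0.207, 0.978, 0.0]
contact_force: [0.4, -0.8, -0.1]
grip_width: 0.0001
grasp_force: 0.0
```

{"method": "send_rows", "body": {"increments": [[1,0,0,10,-7.4],[1,0,0,10,-7.4],[1,0,0,10,-7.4],[1,0,0,10,-7.4],[1,0,0,10,-7.4],[1,0,0,10,-7.4],[1,0,0,10,-7.4],[1,0,0,0,0]]}}

```text
time: 9.9
tool_pos: [0.5762, 0.0369, 0.1765]
orientation: [-0.001, -0.614, 0.789, 0.001]
contact_force: [0.3, 0.7, -1.1]
grip_width: 0.0001
grasp_force: 0.0
```

```bash
python3 - <<'E'
from h import *
goto('L',8,28,34,.1)
E
```

```text
t 9.9 pos [0.5762 0.0369 0.1765] yawx -104.2 q [ 0.06  0.14  0.13  1.56  0.   -1.26] F [ 0.3  0.7 -1.1] w 0.0001
tan yaw -104.0 move [-0.2 -0.9 76.5]
```

{"method": "send_rows", "body": {"increments": [[1,0,-1,35,0],[1,0,0,30,0],[1,0,0,11.5,0],[1,-5,0,0,0],[1,-5,0,0,0],[1,-4,0,0,0],[1,-2,-1.2,0,-4],[1,-2,-1.2,0,-4]]}}

```text
time: 10.7
tool_pos: [0.5853, 0.0542, 0.1029]
orientation: [0.001, -0.668, 0.744, -0.001]
contact_force: [-0.9, -0.5, 0.7]
grip_width: -0.0001
grasp_force: 0.0
```

{"method": "send_rows", "body": {"increments": [[1,-1.5,0,0,0],[1,-1,0,0,0],[1,0,0,0,0]]}}

```text
time: 11.0
tool_pos: [0.5849, 0.0564, 0.1018]
orientation: [0.0, -0.667, 0.745, -0.0]
contact_force: [0.3, 0.4, -0.6]
grip_width: 0.0
grasp_force: 0.0
```

```bash
python3 - <<'E'
from h import *
goto('L',0,28,17,.1);knob('wrist','L')
E
```

```text
t 11.0 pos [0.5849 0.0564 0.1018] yawx -96.4 q [ 0.1   0.17  0.01  1.42 -0.   -1.36] F [ 0.3  0.4 -0.6] w 0.0
tan yaw -96.0 move [-0.3  0.9  1.8]
wrist L 1145 bar [0.5562 0.0677] [0.0155 0.0553] 59.45561599731445
```

{"method": "send_rows", "body": {"increments": [[1,12,0,0,0],[1,10,0,-20,0],[1,30,0,-40,0],[1,45,0,-40,0],[1,45,0,-30,0],[1,45,0,0,0],[1,35,0,0,0]]}}

```text
time: 11.75
tool_pos: [0.561, -0.1567, 0.2236]
orientation: [0.0, -0.666, 0.746, -0.001]
contact_force: [0.5, 0.7, -1.3]
grip_width: 0.0
grasp_force: 0.0
```

```bash
python3 - <<'E'
from h import *
for _ in range(3): p=knob('top','L')
knob('side','L')
goto('R',60,28,-30,.2)
E
```

```text
top L 59 bar [0.5587 0.0764] [0.0142 0.0585] 82.11795806884766
top L 69 bar [0.5603 0.076 ] [0.0138 0.0606] 83.23668670654297
top L 69 bar [0.5605 0.0761] [0.0141 0.0598] 82.5271987915039
side L 122 bar [0.5601 0.0806] [0.0573 0.0182] 0.5510201454162598
t 11.95 pos [ 0.561  -0.1549  0.2222] yawx -96.5 q [-0.27  0.16  0.24  1.65  0.   -1.73] F [ 0.1  0.7 -0.3] w 0.0
tan yaw -156.0 move [ 58.8 -13.8  22.1]
```

The left knob is now off, within about 1°. On to the right knob.

{"method": "send_rows", "body": {"increments": [[1,30,-7,0,0],[1,29,-7,0,0],[1,0,0,0,8.5],[1,0,0,0,8.5],[1,0,0,0,8.5],[1,0,0,0,8.5],[1,0,0,0,8.5],[1,0,0,0,8.5]]}}

```text
time: 12.75
tool_pos: [0.569, -0.2126, 0.2222]
orientation: [-0.0, -0.279, 0.96, 0.0]
contact_force: [-0.4, 0.5, -0.1]
grip_width: -0.0001
grasp_force: 0.0
```

{"method": "send_rows", "body": {"increments": [[1,0,0,20,8.5],[1,0,0,15,0],[1,0,0,0,0]]}}

```text
time: 13.05
tool_pos: [0.5682, -0.2125, 0.1851]
orientation: [-0.001, -0.21, 0.978, 0.001]
contact_force: [-0.2, 0.5, -0.1]
grip_width: -0.0001
grasp_force: 0.0
```

```bash
python3 - <<'E'
from h import *
goto('R',60,28,-30,.1);knob('wrist','R')
E
```

```text
t 13.05 pos [ 0.5682 -0.2125  0.1851] yawx -155.7 q [-0.36  0.22  0.23  1.59  0.   -0.78] F [-0.2  0.5 -0.1] w -0.0001
tan yaw -156.0 move [ 1.  -2.3 85.1]
wrist R 2322 bar [ 0.5309 -0.2035] [0.0143 0.06  ] 24.106340408325195
```

{"method": "send_rows", "body": {"increments": [[1,0,-2,35,0],[1,0,0,35,0],[1,0,0,14,0],[1,5,0,0,0],[1,5,0,0,0],[1,4,0,0,0],[1,2,-1.2,0,4],[1,2,-1.2,0,4]]}}

```text
time: 13.9
tool_pos: [0.5551, -0.2253, 0.1054]
orientation: [0.002, -0.139, 0.99, -0.0]
contact_force: [3.7, 3.0, -1.2]
grip_width: -0.0002
grasp_force: 2.4
```

{"method": "send_rows", "body": {"increments": [[1,2,-1.2,0,4],[1,2,-1.2,0,4],[1,2,-1.2,0,4],[1,2,-1.2,0,4],[1,2,-1.2,0,4],[1,2,-1.2,0,4],[1,2,-1.2,0,4],[1,2,-1.2,0,4]]}}

```text
time: 14.7
tool_pos: [0.5395, -0.2358, 0.1053]
orientation: [0.002, 0.139, 0.99, -0.0]
contact_force: [4.8, -1.0, -1.1]
grip_width: 0.0001
grasp_force: 3.1
```

```bash
python3 - <<'E'
from h import *
goto('R',100,28,-17,.1);knob('wrist','R')
E
```

```text
t 14.7 pos [ 0.5395 -0.2358  0.1053] yawx 164.0 q [-0.41  0.16  0.02  1.42  0.   -0.13] F [ 4.8 -1.  -1.1] w 0.0001
tan yaw 164.0 move [2.4 2.1 5.3]
wrist R 5918 bar [ 0.5291 -0.2054] [0.0642 0.0177] 88.24580383300781
```

{"method": "send_rows", "body": {"increments": [[1,2,0,2,3],[1,2,-0.5,1,4],[1,2,-0.5,0,4],[1,2,-0.5,0,4],[1,2,-1.2,0,4],[1,2,-1.2,0,4],[1,2,-1.2,0,4],[1,2,-1.2,0,4]]}}

```text
time: 15.55
tool_pos: [0.5223, -0.2337, 0.1019]
orientation: [0.002, 0.398, 0.917, -0.0]
contact_force: [3.6, -2.6, -2.4]
grip_width: -0.0002
grasp_force: 2.6
```

```bash
python3 - <<'E'
from h import *
goto('R',131,28,-17,.1);knob('wrist','R');knob('side','R')
E
```

```text
t 15.55 pos [ 0.5223 -0.2337  0.1019] yawx 133.1 q [-0.42  0.13 -0.03  1.41 -0.    0.4 ] F [ 3.6 -2.6 -2.4] w -0.0002
tan yaw 133.0 move [ 1.8 -1.   1.9]
wrist R 6320 bar [ 0.5283 -0.2048] [0.063  0.0181] 52.537261962890625
side R 88 bar [ 0.529  -0.2011] [0.0675 0.0321] 74.63931274414062
```

The wrist depth puts the bar at about 122°, so step 4 is passed and it is being pushed on. A little more in small steps.

{"method": "send_rows", "body": {"increments": [[1,2,-1.5,0,4],[1,2,-1.5,0,4],[1,2,-1.5,0,4],[1,0,0,0,0]]}}

```text
time: 16.05
tool_pos: [0.5141, -0.2309, 0.1012]
orientation: [0.0, 0.49, 0.872, 0.0]
contact_force: [0.2, 0.6, 0.1]
grip_width: 0.0002
grasp_force: 0.0
```

```bash
python3 - <<'E'
from h import *
goto('R',143,28,-17,.1);knob('wrist','R')
E
```

```text
t 16.05 pos [ 0.5141 -0.2309  0.1012] yawx 121.3 q [-0.42  0.11 -0.05  1.41  0.    0.6 ] F [0.2 0.6 0.1] w 0.0002
tan yaw 121.0 move [0.5 0.1 1.2]
wrist R 6336 bar [ 0.5268 -0.2046] [0.0631 0.0178] 38.53764343261719
```

{"method": "send_rows", "body": {"increments": [[1,2,-1.2,0,4],[1,1,-0.6,0,2],[1,0,0,0,0]]}}

```text
time: 16.4
tool_pos: [0.5111, -0.2291, 0.1005]
orientation: [-0.0, 0.535, 0.845, 0.0]
contact_force: [0.2, 0.1, -0.1]
grip_width: 0.0001
grasp_force: 0.0
```

```bash
python3 - <<'E'
from h import *
goto('R',149,28,-17,.1);knob('wrist','R')
E
```

```text
t 16.4 pos [ 0.5111 -0.2291  0.1005] yawx 115.3 q [-0.42  0.1  -0.06  1.41  0.    0.71] F [ 0.2  0.1 -0.1] w 0.0001
tan yaw 115.0 move [0.4 0.1 0.5]
wrist R 6410 bar [ 0.5271 -0.2048] [0.0628 0.0195] 24.429033279418945
```

The bar reads 149.6°, step 5. I withdraw, lift and move clear to check.

{"method": "send_rows", "body": {"increments": [[1,-10,0,0,0],[1,-6,0,-20,0],[1,0,0,-45,0],[1,0,0,-45,0],[1,0,0,-40,0],[1,45,0,0,0],[1,45,0,0,0],[1,45,0,0,0]]}}

```text
time: 17.25
tool_pos: [0.4604, -0.1211, 0.2504]
orientation: [0.0, 0.536, 0.844, 0.0]
contact_force: [0.6, 0.2, 0.8]
grip_width: -0.0001
grasp_force: 0.0
```

{"method": "send_rows", "body": {"increments": [[1,45,10,-10,0],[1,45,10,0,0],[1,45,10,0,0],[1,45,10,0,0],[1,45,10,0,0],[1,45,10,0,0],[1,45,10,0,0],[1,0,0,0,0]]}}

```text
time: 18.05
tool_pos: [0.389, 0.1975, 0.2602]
orientation: [-0.0, 0.533, 0.846, 0.0]
contact_force: [-0.4, -0.4, -0.4]
grip_width: 0.0
grasp_force: 0.0
```

```bash
python3 - <<'E'
from h import *
tool()
for k in 'LR':
    for _ in range(2): p=knob('top',k)
cv2.imwrite('pics/end.png',cv2.resize(p[110:270,245:475],None,fx=3.4,fy=3.4,interpolation=cv2.INTER_CUBIC))
E
```

```text
t 18.05 pos [0.389  0.1975 0.2602] yawx 115.6 q [ 0.47 -0.17 -0.02  1.72  0.    1.59] F [-0.4 -0.4 -0.4] w 0.0
top L 56 bar [0.5601 0.0767] [0.0133 0.0594] 84.2197494506836
top L 57 bar [0.5591 0.0765] [0.0143 0.0567] 83.1523208618164
top R 63 bar [ 0.527  -0.2028] [0.0589 0.0142] 23.661664962768555
top R 62 bar [ 0.5271 -0.2031] [0.0592 0.0146] 25.144105911254883
```

View pics/end.png

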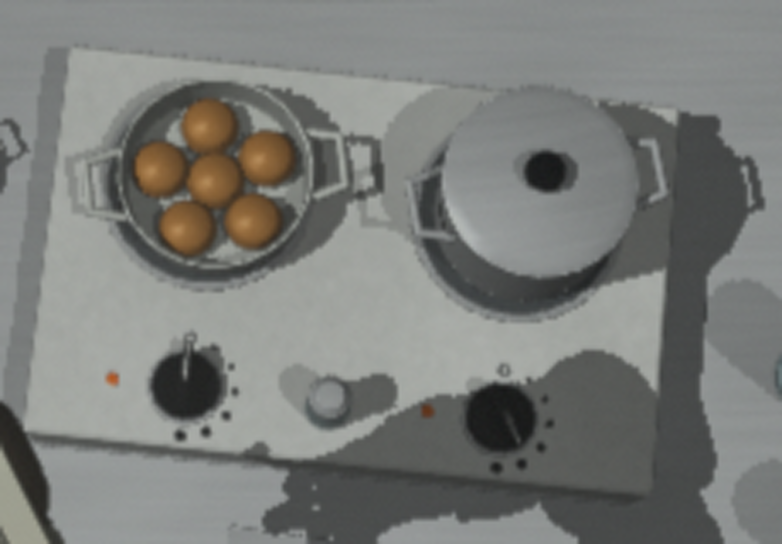

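The left pointer is on its circle at (188,345), off. The right pointer aims at the fifth dot near (521,463), step 5. The pot, pan and shaker stand where they were.

```bash
python3 -c "
from station import r
print(r.job_done())"
```

```text
the job is handed in; nothing more can be done
None
```

The pan's (left) knob is off and the pot's (right) knob is on step 5; the left one stuck half-way to off on the first push and took a second, and I handed the job in at about 18 s with the pot, pan and shaker unmoved.

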